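# Find the concealed catch of the battery door

## Robot

A 6-joint arm with a two-finger parallel gripper is mounted at the origin on the work surface; the furniture and walls round the work are solid. World frame = base frame: x ahead of the robot, y to its left, z up, the work surface at z = 0. Lengths are in mm, angles in rad, forces in N, time in s.
With the tool pointing down it reaches from about 350 to 875 mm from the base axis. Payload 4.2 kg.
Tool frame: the origin (TCP) lies at the very end of the fingers, on their centre line; the grasp point (between the pads) lies 19 mm behind it; y points along the fingers, z is the direction in which the jaws open and shut, and the axes are right-handed (so a half turn about y gives the same grasp; the last joint's range is limited). The gripper opens to 85 mm and grips with 20 to 120 N. Pads are 22 mm wide; open, the fingers measure 114 mm over their backs; the gripper's body (76 mm by 85 mm) begins 54 mm behind the grasp point. The pads swing forward as they close: fully open they stand 13 mm farther back than shut.
Start: joints at [1.39, 0.385, 0.008, 0, -1.194, -0.259], TCP at [266.065, 565.516, 231.312] pointing down, gripper open.
Joint ranges: [-3.14, 3.14], [-1.21, 2.06], [-1.07, 1.41], [-3.16, 2.05], [-2.99, -0.16], [-3.1, 3.1]. Speed limits (rad/s): [2.79, 2.79, 3.14, 3.14, 3.14, 3.14].

## Interface

Orientations are given as a unit quaternion [x, y, z, w].
In Python, from bench import arm gives the robot as it stands.
- The arm moves only by the shell command python3 -m creep 'ROWS'. ROWS is JSON, a list of rows, each an object with "delta_pos": the shift along the tool's x, y, z in mm, a list of three; "rot": the turn, a rotation vector about the tool's x, y, z in rad, a list of three; "jaw": the finger opening in mm, from 0 to 85.4. A call has exactly 10 rows; each row shifts and turns the commanded pose from where the row before left it, along the tool's axes as they then stand; what a row does not reach is not made up. A row lasts 1/12 s, in which the tool goes at most 41.7 mm and 7.16 degrees, less where a joint would pass 70% of its speed; a pose out of reach is approached as far as the arm can. A call is refused whole if a number of a shift passes 41.7 or a number of a turn 0.125, either way. A call with a gripper value outside its range is refused whole. The fingers move at their own pace and stop on an object; the grip force is fixed at half the most. Time passes only in rows, so rows that do not move let the fingers close, or fill a call up. It gives the time, the measured TCP pose, the force and the opening at its end, in the units of the state.
- arm.read_state(): the state, without advancing time (a new reading comes with each control period).
- arm.get_image(name): name is "side" or "top"; returns the picture (420x560x3 uint8, red, green, blue); there is no depth.
- arm.calibration(name): a dict with "intrinsics" (3x3 intrinsics, pixels), "R" (3x3) and "t" (3): a world point X has camera coordinates R X + t. Camera axes: x right, y down, z forward; pixel columns grow to the right and rows downward; lengths in mm; the calibration is good to about 2 mm. A picture is of the moment at which its call begins. calibration takes no time and is no camera call.
- arm.job_done(): hands the job in, once; it reports no verdict.
Trained networks look in the newest picture that a camera, given by its name, has taken for a name from the list of things; names that differ only in an ending like _2 or _b are one class to them, and where a whole thing is asked for, a point or a joint stands for the part that bears it (a point fixed in the world has none). Each returns a list of dicts, best first, with "p" (0 to 1); they miss things now and then, are a little off and sometimes report something else, mostly with a low value. They report only what shows in the picture. A call takes as long as a camera call.
- arm.find_in(camera, target): "location" ([column, row] in pixels, amid what is visible of it).
- arm.masks_of(camera, target): "pixels" (420x560 bool, what is visible of it) and "location" ([column, row] in pixels, amid what is visible of it).
The state is a dict: "clock": time; "joints": joint angles; "joint_vel": joint speeds; "joint_efforts": joint torques, N m; "position": TCP position; "ee_rot": TCP orientation; "contact_force": force on the tool from outside, world axes, zero at the start; "wrist_torque": the same for the moment, N m; "gripper_width": finger opening in mm.
Only numpy, scipy, OpenCV 4.12 (cv2) and the standard library are available. Lean on these libraries where they do the work, as an engineer would, in place of code of your own. Each camera call takes 0.05 s, during which the arm holds its last target. There are 200 camera calls.

## Task

Open the battery door of the flat grey power pack. Its catch is hidden: of the six identical tiles set into the flat top, one is a press catch and the other five are fixed blanks, so feel over them with the fingertips until one gives, press that one fully down so that the door lifts ajar and stays so, then take the hand away. Only touch and press: grip and lift nothing, do not touch the door itself, and leave the small box, the dropper bottle and the jar standing in front of the pack where they are.

Things in the scene. Friction and masses are not known exactly. Their poses are not given: they have to be found in the camera images.
- pack: Flat grey plastic power pack, fixed, 134 (x) x 284 (y) x 45 mm high, yawed up to 15 degrees. Origin at table height below the centre of its six tiles; x points away from the robot, y to the left. Case: x -67 to 67, y -97 to 187 mm; flat top 45 mm up. The battery door (116 x 81 mm) is the flush panel at the left end of the top, y 98 to 179 mm.
- tiles (a point): Centre of the group of six tiles, on their top face, 43.5 mm above the pack's origin (1.5 mm below the flat top); axes as the pack's. The tiles are grey squares of 49 x 49 mm, in 2 rows of 3: centres at x = -28, +28 and y = -56, 0, +56 mm, with 6 mm webs between. Five are rigid; one is the catch, a different one each run, and it looks the same.
- catch (a joint): How far the catch tile is down, m: 0 at the start, 0.006 fully down on a hard stop. It sinks straight down under about 3 to 6 N and stays where it is left (no return spring). It ends 7.5 mm below the flat top, so what presses it must fit in the 49 mm square, best with closed fingers. The value does not tell where the catch is.
- battery_door (a joint): Angle of the battery door, rad: 0 shut (start), 0.42 when the catch is fully down. It is hinged along its edge nearest the tiles (along the pack's x at y = +98 mm, top of the case) and its left edge rises. A linkage from the catch lifts it, 0.07 rad per mm of catch travel; pushing the door down would raise the catch again.
- door_edge (a point): Middle of the door's free left edge, on its upper face; it rises about 33 mm as the door comes ajar.
- coverslip_box: A bystander: small square box with a white lid, 33x33x16 mm, loose, standing upright in front of the pack (on the robot's side), centre 68 to 90 mm from the front of the case; origin at the centre of its underside.
- dropper_blue: A bystander: brown glass dropper bottle with a black teat, 36 mm across, 99 mm tall, loose, standing upright in front of the pack (on the robot's side), centre 68 to 90 mm from the front of the case; origin at the centre of its underside.
- jar_mung: A bystander: clear jar with a green screw lid, 58 mm across, 92 mm tall, loose, standing upright in front of the pack (on the robot's side), centre 68 to 90 mm from the front of the case; origin at the centre of its underside.

How it is judged:
By the outcome, as a careful person would: the job done as asked, in the order asked, and still so for the second after the job is handed in, with the robot touching nothing.
It also fails if it takes over 45 s, if anything falls off the work surface, if the arm or the gripper's body presses on something with over 40 N, if the wrist force passes 120 N, or if a joint passes its speed limit or range.

## Working session

There is one attempt and no reset: what is moved stays moved. The work goes in short steps, Python scripts to look and compute and a shell command to move; the robot and the scene stay as the last step left them, time stands still between calls to the robot, and variables do not carry over. Pictures are saved under pics/ and viewed, about 8 in all and at most 12, crops included, and the job is handed in when it is done.

```bash
mkdir -p pics; python3 - <<'E'
from bench import arm
import cv2,numpy as np
for n in("top","side"):
    im=arm.get_image(n);cv2.imwrite(f"pics/{n}0.png",im[...,::-1])
    c=arm.calibration(n);print(n,np.round(c["intrinsics"],1).tolist(),np.round(c["R"],3).tolist(),np.round(c["t"],1).tolist())
    for t in("tiles","battery_door","door_edge","coverslip_box","dropper_blue","jar_mung","pack"):
        print(t,[(np.round(d["location"]).tolist(),round(d["p"],2)) for d in arm.find_in(n,t)[:2]])
print(arm.read_state())
E
```

```text
top [[518.6, 0.0, 275.7], [0.0, 518.6, 206.9], [0.0, 0.0, 1.0]] [[0.028, -0.999, -0.028], [-0.994, -0.025, -0.104], [0.104, 0.031, -0.994]] [309.9, 423.7, 982.1]
tiles [([304.0, 179.0], 0.61)]
battery_door [([278.0, 180.0], 0.65), ([391.0, 253.0], 0.57)]
door_edge [([277.0, 182.0], 0.89), ([284.0, 253.0], 0.37)]
coverslip_box [([393.0, 253.0], 0.68)]
dropper_blue [([337.0, 259.0], 0.79)]
jar_mung [([282.0, 255.0], 0.83)]
pack [([303.0, 183.0], 0.9)]
side [[420.3, 0.0, 278.0], [0.0, 420.3, 211.3], [0.0, 0.0, 1.0]] [[0.603, -0.798, 0.006], [-0.658, -0.502, -0.562], [0.452, 0.334, -0.827]] [-31.4, 469.8, 616.0]
tiles [([295.0, 225.0], 0.56)]
battery_door [([277.0, 206.0], 0.64)]
door_edge [([274.0, 205.0], 0.97)]
coverslip_box [([326.0, 316.0], 0.56)]
dropper_blue [([276.0, 287.0], 0.93)]
jar_mung [([239.0, 249.0], 0.68)]
pack [([325.0, 315.0], 0.4), ([316.0, 212.0], 0.36)]
{'clock': 0.8, 'joints': array([ 1.38961095e+00,  3.84629052e-01,  7.89412008e-03, -2.14251715e-05,
       -1.19399487e+00, -2.58577412e-01]), 'joint_vel': array([ 0.00112231,  0.00168809,  0.00046629, -0.00027545, -0.00119939,
       -0.00108769]), 'joint_efforts': array([ 7.97319590e-04, -3.92029774e+01,  1.88608557e+01,  4.19009328e+00,
       -2.20753641e-04,  6.38636664e-06]), 'position': array([266.05208269, 565.51273097, 231.34945373]), 'ee_rot': array([ 0.15422457,  0.69010462, -0.69005816, -0.15424047]), 'contact_force': array([-0.01879737,  0.20294948,  0.8069402 ]), 'wrist_torque': array([ 0.04004835, -0.00317597,  0.05017454]), 'gripper_width': 85.65554084269891}
```

View pics/top0.png

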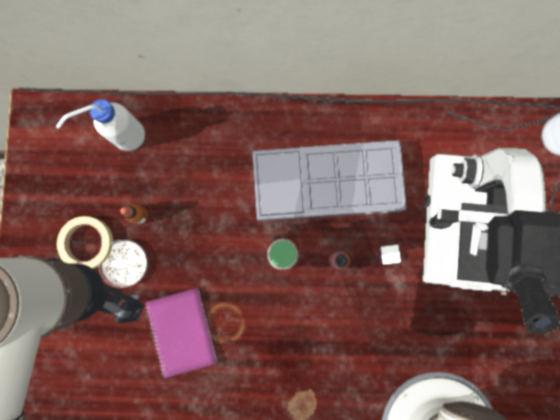

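View pics/side0.png

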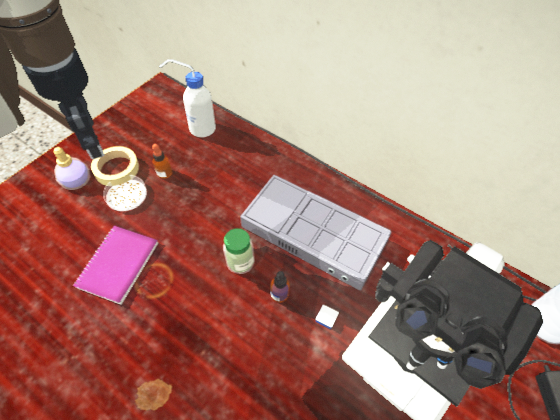

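The top view shows the pack at columns 253–406 and rows 142–220. The door is at its left end and the tiles span columns 305–403. The jar (282,254), dropper (340,260) and box (391,254) stand in front, with a microscope to the right from column 425. Next I'll fit the pose.

```bash
cat > h.py <<'E'
import numpy as np,cv2
from scipy.optimize import least_squares
from bench import arm
def proj(n,X):
    c=arm.calibration(n);X=np.atleast_2d(X)@np.array(c["R"]).T+np.array(c["t"])
    p=X@np.array(c["intrinsics"]).T;return p[:,:2]/p[:,2:]
def ray(n,px,z):
    c=arm.calibration(n);R=np.array(c["R"]);d=R.T@np.linalg.solve(c["intrinsics"],[*px,1]);o=-R.T@np.array(c["t"])
    return o+d*(z-o[2])/d[2]
def w(p,x,y,z):
    c,s=np.cos(p[2]),np.sin(p[2]);return [p[0]+c*x-s*y,p[1]+s*x+c*y,z]
E
python3 - <<'E'
from h import *
im=arm.get_image("top")
m=arm.masks_of("top","pack")
print([(d["p"],d["pixels"].sum()) for d in m])
# four top corners: left-front,left-back,right-back,right-front
loc=[(-67,187),(67,187),(67,-97),(-67,-97)]
px=np.array([(257.5,220),(253,151.5),(401.5,142.5),(406,210.5)])
def f(p): return (proj("top",[w(p,x,y,45) for x,y in loc])-px).ravel()
p0=[*ray("top",(352,178),45)[:2],0]
p=least_squares(f,p0).x;print("corner fit",p,np.round(f(p),1))
# refine on mask IoU w/ silhouette hull
from scipy.optimize import minimize
M=m[0]["pixels"].astype(np.uint8)
def iou(p):
    P=proj("top",[w(p,x,y,z) for x,y in loc for z in(0,45)])
    S=cv2.fillConvexPoly(np.zeros(M.shape,np.uint8),np.int32(np.round(cv2.convexHull(P.astype(np.float32))*16)),1,shift=4)
    return -(S&M).sum()/(S|M).sum()
r=minimize(iou,p,method="Nelder-Mead",options=dict(initial_simplex=[p,p+[6,0,0],p+[0,6,0],p+[0,0,.03]]));print("mask",r.x,r.fun,iou(p))
np.save("p.npy",p)
x0,y0=240,130;k=4
for name,q in(("c",p),):
    v=cv2.resize(im[y0:y0+150,x0:x0+180,::-1],None,fx=k,fy=k,interpolation=cv2.INTER_CUBIC)
    for cx in(-28,28):
        for cy in(-56,0,56):
            Q=proj("top",[w(q,cx+a,cy+b,43.5) for a,b in((-24.5,-24.5),(24.5,-24.5),(24.5,24.5),(-24.5,24.5))])
            cv2.polylines(v,[np.int32((Q-[x0,y0]+.5)*k)],True,(0,0,255))
    cv2.imwrite("pics/fit.png",v)
for n,z in(("coverslip_box",16),("dropper_blue",99),("jar_mung",92)):
    d=arm.find_in("top",n)[0];print(n,ray("top",d["location"],z))
for cx in(-28,28):
    for cy in(-56,0,56): print(cx,cy,np.round(w(p,cx,cy,43.5)))
print("microscope",[np.round(ray("top",q,z)) for q,z in(((425,285),0),((430,160),0),((430,200),100),((490,250),200))])
E
```

```text
[(0.7, np.int64(6531))]
corner fit [4.69874804e+02 1.74301833e+02 8.54956015e-02] [-0.4  0.2  0.4 -0.3 -0.7 -0.6  0.7  0.7]
mask [243.20813713 224.9684994    0.76882893] 0.0 1675910245635463.5
coverslip_box [327.58891528  92.98676664  16.        ]
dropper_blue [312.66349719 203.64116427  99.        ]
jar_mung [328.71937817 303.06799748  92.        ]
-28 -56 [447. 116.  44.]
-28 0 [442. 172.  44.]
-28 56 [437. 228.  44.]
28 -56 [503. 121.  44.]
28 0 [498. 177.  44.]
28 56 [493. 232.  44.]
microscope [array([272.,  26.,   0.]), array([520.,  16.,   0.]), array([427.,  43., 100.]), array([337., -24., 200.])]<stdin>:17: RuntimeWarning: overflow encountered in scalar negative
```

View pics/fit.png

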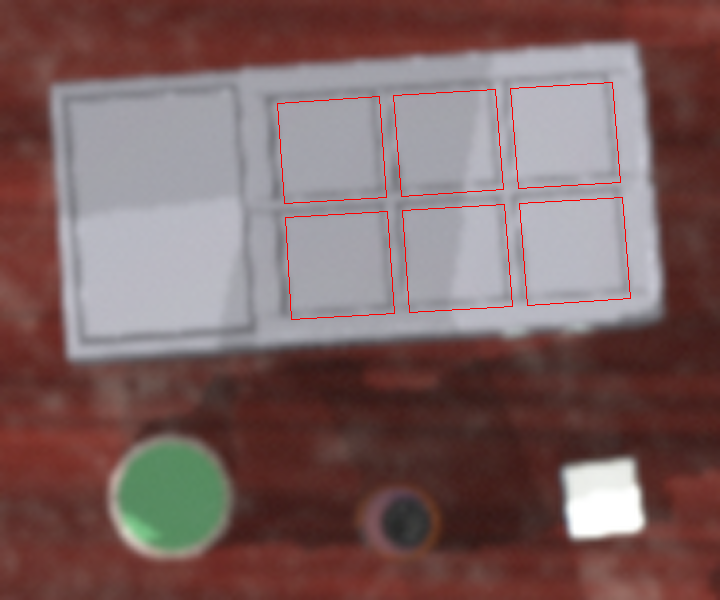

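The overlay matches the tiles to about 2 mm. It sits roughly 1 px too far right and too high, so I'll shift the fit about 1.5–2 mm in y. Next I'll work out the moves in tool axes.

```bash
python3 - <<'E'
from h import *
from scipy.spatial.transform import Rotation as Ro
p=np.load("p.npy")+[-.8,1.8,0];np.save("p.npy",p)
s=arm.read_state();R=Ro.from_quat(s["ee_rot"]);print(np.round(R.as_matrix(),3))
for a in(0,np.pi/2,-np.pi/2,np.pi):
    # tool y down, tool x at heading yaw+a
    c,sn=np.cos(p[2]+a),np.sin(p[2]+a);x=np.array([c,sn,0]);y=np.array([0,0,-1.]);T=Ro.from_matrix(np.c_[x,y,np.cross(x,y)])
    print(a,"rotvec tool",np.round((R.inv()*T).as_rotvec(),3))
for cx in(-28,28):
    for cy in(56,0,-56):
        t=np.array(w(p,cx,cy,60));print(cx,cy,np.round(t),"tool now",np.round(R.inv().apply(t-s["position"])))
E
```

```text
[[-0.905  0.    -0.426]
 [ 0.426 -0.    -0.905]
 [-0.    -1.    -0.   ]]
0 rotvec tool [ 0.     2.616 -0.   ]
1.5707963267948966 rotvec tool [ 0.     1.045 -0.   ]
-1.5707963267948966 rotvec tool [-0.    -2.096 -0.   ]
3.141592653589793 rotvec tool [-0.    -0.525 -0.   ]
-28 56 [436. 230.  60.] tool now [-297.  171.  232.]
-28 0 [441. 174.  60.] tool now [-325.  171.  280.]
-28 -56 [446. 118.  60.] tool now [-353.  171.  328.]
28 56 [492. 234.  60.] tool now [-346.  171.  203.]
28 0 [497. 178.  60.] tool now [-374.  171.  252.]
28 -56 [502. 123.  60.] tool now [-402.  171.  300.]
```

```bash
python3 -m creep '[{"delta_pos":[0,0,0],"rot":[0,-0.105,0],"jaw":0},{"delta_pos":[0,0,0],"rot":[0,-0.105,0],"jaw":0},{"delta_pos":[0,0,0],"rot":[0,-0.105,0],"jaw":0},{"delta_pos":[0,0,0],"rot":[0,-0.105,0],"jaw":0},{"delta_pos":[0,0,0],"rot":[0,-0.105,0],"jaw":0},{"delta_pos":[-18,0,32],"rot":[0,0,0],"jaw":0},{"delta_pos":[-18,0,32],"rot":[0,0,0],"jaw":0},{"delta_pos":[-18,0,32],"rot":[0,0,0],"jaw":0},{"delta_pos":[-18,0,32],"rot":[0,0,0],"jaw":0},{"delta_pos":[-18,0,32],"rot":[0,0,0],"jaw":0}]' && python3 -m creep '[{"delta_pos":[-18,0,32],"rot":[0,0,0],"jaw":0},{"delta_pos":[-18,0,32],"rot":[0,0,0],"jaw":0},{"delta_pos":[-18,0,32],"rot":[0,0,0],"jaw":0},{"delta_pos":[-18,0,32],"rot":[0,0,0],"jaw":0},{"delta_pos":[-18,0,32],"rot":[0,0,0],"jaw":0},{"delta_pos":[-17,0,30],"rot":[0,0,0],"jaw":0},{"delta_pos":[0,30,0],"rot":[0,0,0],"jaw":0},{"delta_pos":[0,30,0],"rot":[0,0,0],"jaw":0},{"delta_pos":[0,30,0],"rot":[0,0,0],"jaw":0},{"delta_pos":[0,0,0],"rot":[0,0,0],"jaw":0}]'
```

```text
clock: 1.88
position: [369.9, 412.3, 231.5]
ee_rot: [-0.03, 0.707, -0.706, 0.03]
contact_force: [0.6, -0.1, -0.1]
gripper_width: 0.0
clock: 2.72
position: [488.8, 230.7, 135.7]
ee_rot: [0.033, -0.704, 0.709, -0.026]
contact_force: [0.1, -0.5, -0.3]
gripper_width: -0.1
```

```bash
python3 -m creep '[{"delta_pos":[-3.5,25,-3],"rot":[0,0,0],"jaw":0},{"delta_pos":[0,25,0],"rot":[0,0,0],"jaw":0},{"delta_pos":[0,25,0],"rot":[0,0,0],"jaw":0},{"delta_pos":[0,5,0],"rot":[0,0,0],"jaw":0},{"delta_pos":[0,0,0],"rot":[0,0,0],"jaw":0},{"delta_pos":[0,0,0],"rot":[0,0,0],"jaw":0},{"delta_pos":[0,0,0],"rot":[0,0,0],"jaw":0},{"delta_pos":[0,0,0],"rot":[0,0,0],"jaw":0},{"delta_pos":[0,0,0],"rot":[0,0,0],"jaw":0},{"delta_pos":[0,0,0],"rot":[0,0,0],"jaw":0}]'
python3 - <<'E'
from h import *
p=np.load("p.npy");x0,y0,k=240,110,4
im=arm.get_image("top");s=arm.read_state();print(s["position"],s["contact_force"])
v=cv2.resize(im[y0:y0+130,x0:x0+190,::-1],None,fx=k,fy=k,interpolation=cv2.INTER_CUBIC)
im=arm.get_image("side");v2=cv2.resize(im[140:300,220:410,::-1],None,fx=4,fy=4,interpolation=cv2.INTER_CUBIC)[:600]
t=proj("side",s["position"])[0];c=tuple(np.int32((t-[220,140]+.5)*4));cv2.circle(v2,tuple(map(int,c)),4,(0,0,255),1)
cv2.imwrite("pics/s1.png",v2)
E
```

```text
clock: 3.55
position: [495.8, 237.2, 62.4]
ee_rot: [-0.03, 0.707, -0.706, 0.031]
contact_force: [-0.2, 0.2, -0.8]
gripper_width: 0.0
[495.62156271 237.03513321  62.06678567] [-0.38187992  0.34180693  0.86088996]
```

View pics/s1.png

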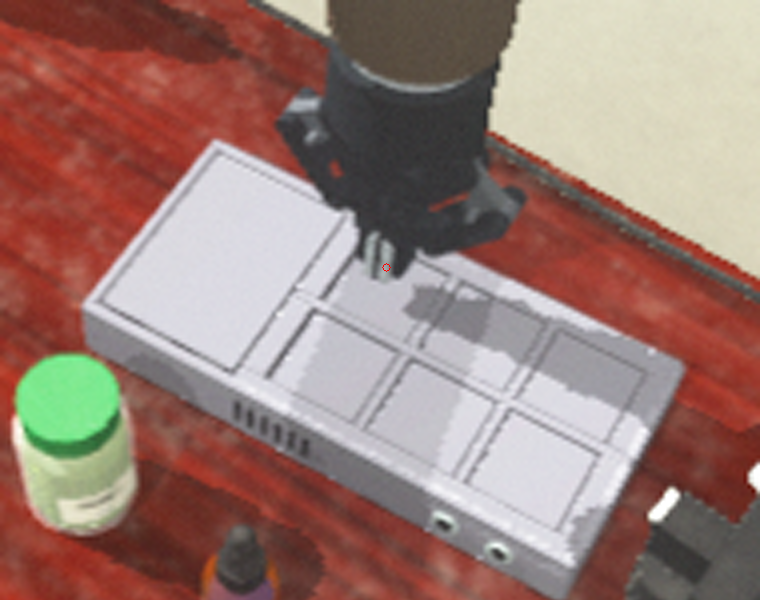

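The side view shows the closed fingers over the back-left tile (crop 385,267), agreeing with the projected TCP. I'll press gently.

```bash
python3 -m creep '[{"delta_pos":[3,10,3],"rot":[0,0,0],"jaw":0},{"delta_pos":[0,3,0],"rot":[0,0,0],"jaw":0},{"delta_pos":[0,2,0],"rot":[0,0,0],"jaw":0},{"delta_pos":[0,1,0],"rot":[0,0,0],"jaw":0},{"delta_pos":[0,1,0],"rot":[0,0,0],"jaw":0},{"delta_pos":[0,1,0],"rot":[0,0,0],"jaw":0},{"delta_pos":[0,1,0],"rot":[0,0,0],"jaw":0},{"delta_pos":[0,0,0],"rot":[0,0,0],"jaw":0},{"delta_pos":[0,0,0],"rot":[0,0,0],"jaw":0},{"delta_pos":[0,0,0],"rot":[0,0,0],"jaw":0}]'
```

```text
clock: 4.48
position: [492.9, 233.8, 42.7]
ee_rot: [-0.03, 0.707, -0.706, 0.03]
contact_force: [-0.3, 0.5, 3.3]
gripper_width: 0.0
```

```bash
python3 -m creep '[{"delta_pos":[0,0.5,0],"rot":[0,0,0],"jaw":0},{"delta_pos":[0,0.5,0],"rot":[0,0,0],"jaw":0},{"delta_pos":[0,0.5,0],"rot":[0,0,0],"jaw":0},{"delta_pos":[0,0.5,0],"rot":[0,0,0],"jaw":0},{"delta_pos":[0,0,0],"rot":[0,0,0],"jaw":0},{"delta_pos":[0,0,0],"rot":[0,0,0],"jaw":0},{"delta_pos":[0,0,0],"rot":[0,0,0],"jaw":0},{"delta_pos":[0,0,0],"rot":[0,0,0],"jaw":0},{"delta_pos":[0,0,0],"rot":[0,0,0],"jaw":0},{"delta_pos":[0,0,0],"rot":[0,0,0],"jaw":0}]'
```

```text
clock: 5.32
position: [492.9, 233.8, 40.4]
ee_rot: [-0.03, 0.707, -0.706, 0.03]
contact_force: [0.9, 1.0, 3.3]
gripper_width: -0.2
```

The tile sank 2.3 mm at a steady 3.3 N, so this looks like the catch. I'll press on to the stop at about 37.5 mm.

```bash
python3 -m creep '[{"delta_pos":[0,0.5,0],"rot":[0,0,0],"jaw":0},{"delta_pos":[0,0.5,0],"rot":[0,0,0],"jaw":0},{"delta_pos":[0,0.5,0],"rot":[0,0,0],"jaw":0},{"delta_pos":[0,0.5,0],"rot":[0,0,0],"jaw":0},{"delta_pos":[0,0.5,0],"rot":[0,0,0],"jaw":0},{"delta_pos":[0,0.5,0],"rot":[0,0,0],"jaw":0},{"delta_pos":[0,0.5,0],"rot":[0,0,0],"jaw":0},{"delta_pos":[0,0,0],"rot":[0,0,0],"jaw":0},{"delta_pos":[0,0,0],"rot":[0,0,0],"jaw":0},{"delta_pos":[0,0,0],"rot":[0,0,0],"jaw":0}]'
```

```text
clock: 6.15
position: [492.9, 233.8, 37.5]
ee_rot: [-0.03, 0.707, -0.706, 0.03]
contact_force: [-0.1, 0.3, 7.7]
gripper_width: 0.0
```

Force is rising at 37.5 mm, which fits the hard stop. A little more will confirm it.

```bash
python3 -m creep '[{"delta_pos":[0,0.5,0],"rot":[0,0,0],"jaw":0},{"delta_pos":[0,0.5,0],"rot":[0,0,0],"jaw":0},{"delta_pos":[0,0.5,0],"rot":[0,0,0],"jaw":0},{"delta_pos":[0,0,0],"rot":[0,0,0],"jaw":0},{"delta_pos":[0,0,0],"rot":[0,0,0],"jaw":0},{"delta_pos":[0,0,0],"rot":[0,0,0],"jaw":0},{"delta_pos":[0,0,0],"rot":[0,0,0],"jaw":0},{"delta_pos":[0,0,0],"rot":[0,0,0],"jaw":0},{"delta_pos":[0,0,0],"rot":[0,0,0],"jaw":0},{"delta_pos":[0,0,0],"rot":[0,0,0],"jaw":0}]'
python3 - <<'E'
from h import *
print(arm.read_state()["position"],arm.read_state()["contact_force"])
im=arm.get_image("side");v2=cv2.resize(im[140:290,220:410,::-1],None,fx=4,fy=4,interpolation=cv2.INTER_CUBIC)
cv2.imwrite("pics/s2.png",v2)
E
```

```text
clock: 6.98
position: [493.0, 233.8, 37.5]
ee_rot: [-0.03, 0.707, -0.706, 0.031]
contact_force: [-3.2, -0.5, 15.7]
gripper_width: 0.0
[492.97469879 233.81678189  37.46501895] [-3.20852593 -0.53123333 15.70156235]
```

View pics/s2.png

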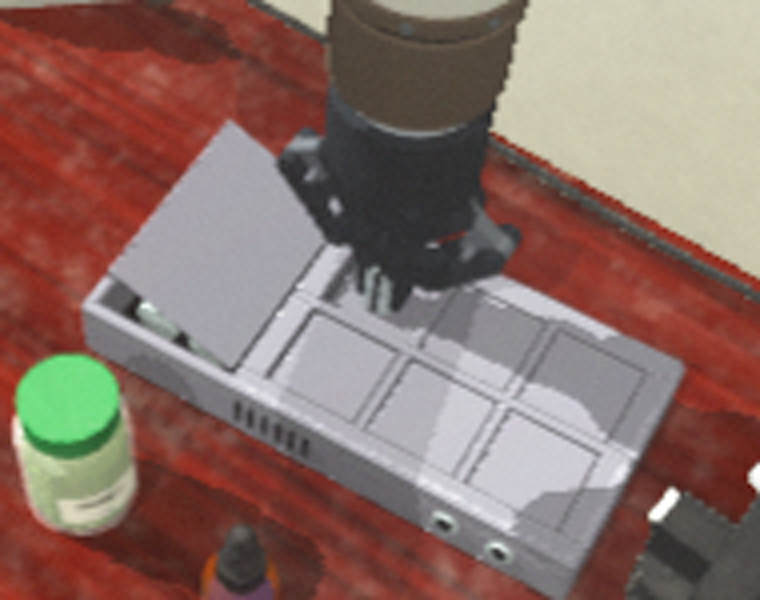

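The door is ajar, with its free edge at about (230,122) in the crop, and the tile is on its stop (z stays at 37.5 while the force rises to 15.7 N). I'll lift straight up.

```bash
python3 -m creep '[{"delta_pos":[0,-3,0],"rot":[0,0,0],"jaw":0},{"delta_pos":[0,-8,0],"rot":[0,0,0],"jaw":0},{"delta_pos":[0,-20,0],"rot":[0,0,0],"jaw":0},{"delta_pos":[0,-30,0],"rot":[0,0,0],"jaw":0},{"delta_pos":[0,-30,0],"rot":[0,0,0],"jaw":0},{"delta_pos":[0,-30,0],"rot":[0,0,0],"jaw":0},{"delta_pos":[0,-30,0],"rot":[0,0,0],"jaw":0},{"delta_pos":[0,0,0],"rot":[0,0,0],"jaw":0},{"delta_pos":[0,0,0],"rot":[0,0,0],"jaw":0},{"delta_pos":[0,0,0],"rot":[0,0,0],"jaw":0}]'
python3 - <<'E'
from h import *
p=np.load("p.npy")
s=arm.read_state();print(s["position"],s["contact_force"])
im=arm.get_image("side");cv2.imwrite("pics/s3.png",im[...,::-1])
d=arm.find_in("side","door_edge");print([(x["location"],x["p"]) for x in d])
for a in(0,.35,.42): print(a,proj("side",w(p,0,98+81*np.cos(a),45+81*np.sin(a)))[0])
arm.get_image("top")
for n,z in(("coverslip_box",16),("dropper_blue",99),("jar_mung",92)):
    print(n,[(np.round(ray("top",d["location"],z)),d["p"]) for d in arm.find_in("top",n)[:1]])
E
```

```text
clock: 7.87
position: [491.5, 232.9, 185.3]
ee_rot: [0.031, -0.706, 0.707, -0.029]
contact_force: [-0.1, 0.4, -0.5]
gripper_width: 0.2
[491.54995791 232.8802916  185.25706282] [-0.1059095   0.40536937 -0.48933245]
[([275.1, 200.7], 0.67)]
0 [259.14218819 196.5187452 ]
0.35 [260.69571048 189.67745748]
0.42 [261.4816705  188.58731749]
coverslip_box [(array([335.,  95.,  16.]), 0.65)]
dropper_blue []
jar_mung []
```

View pics/s3.png

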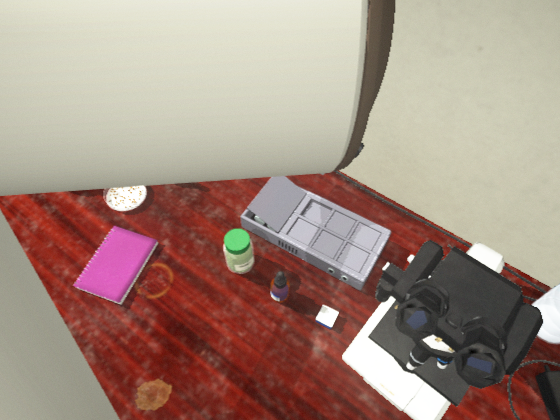

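The side view shows the door ajar (245–305, 178–230). The jar (239,249), dropper (280,288) and box (327,316) are at their starting pixels, and the robot is clear. I'll check the near corner against the model, then hand in.

```bash
python3 - <<'E'
from h import *
p=np.load("p.npy")
a0=cv2.imread("pics/side0.png").astype(int);a1=cv2.imread("pics/s3.png").astype(int)
print("bystander diff",[abs(a0-a1)[y-25:y+20,x-14:x+14].mean().round(1) for x,y in((239,252),(280,288),(327,316))])
print("near corner, s2 seen (246.8,208)")
for a in(.3,.36,.42): print(a,proj("side",w(p,-58,98+81*np.cos(a),45+81*np.sin(a)))[0])
s=arm.read_state();print(s["contact_force"],abs(s["joint_vel"]).max())
arm.job_done()
E
```

```text
bystander diff [np.float64(21.4), np.float64(9.5), np.float64(12.2)]
near corner, s2 seen (246.8,208)
0.3 [244.45027004 209.7869552 ]
0.36 [244.95637132 208.84663773]
0.42 [245.58229334 207.98572535]
[ 0.99358401 -0.43178959  0.53076546] 0.006958724368058109
the job is handed in; nothing more can be done
```

The battery door is ajar, and I handed the job in at about 8 s on the robot's clock. The catch was the first tile I tried, the back-left one. I took the closed fingers straight up to 185 mm afterwards, touching nothing else.

**Catch:** the tile sank at a steady 3.3 N and stopped at z = 37.5 mm, the expected hard stop. Pressing further raised the force to 15.7 N with no more travel.

**Door:** it was clearly open in the side view, both while I pressed and after I lifted the hand. Its near corner, measured while I was still pressing, fits 0.42 rad to about a pixel.

**Last state:** the contact force on the tool was at noise level (about 1 N), and the arm was still.

Checks that failed or disagreed:
- **Pack outline fit:** the fit from the network's mask diverged. I used the corner fit instead, nudged about 2 mm by eye.
- **Door edge from the network:** it was about 18 px off the model, so I didn't rely on it.
- **Jar and dropper from above:** the network did not report either one in the last top picture.
- **Small box from above:** it read about 7 mm away from its first position. In the side view all three objects were at their starting pixels.
- **Picture difference around the bystanders:** the mean was 10–21 grey levels, so it was not a clean match. I put this down to changed shadows, but did not check it.

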